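# Slide the backup battery into its charging dock

## Task

Push the tall battery module from low down at its base, so that it slides along the bench instead of tipping, into the charging dock until it is fully home against the dock's buffer; then press the dock's green button all the way down and let go. The module stays standing on the bench throughout: do not tip it, lift it or touch its carry handle, and leave the two bottles and the screwdriver where they are.

Things in the scene. Friction and masses are not known exactly. Their poses are not given: they have to be found in the camera images.
- module: White tower, 1.3 to 1.9 kg, 100 (x) x 120 (y) x 180 mm high; tips if pushed high. Origin on the bench under the tower's centre. A solid blue kick ledge, 120 wide, 36 high, juts from x = -50 to -110 mm: push its upright back face (x = -110 mm) towards +x, under 30 mm height; needs 6 to 16 N. Starts 130 to 180 mm short of home, up to 25 mm to a side, 0.2 rad askew.
- carry_handle: Steel bar handle on top of the module (90 mm along its y, 12 mm thick, top 36 mm above the tower); origin on the tower's top at its centre, 180 mm above the bench. Not to be touched.
- dock: Fixed dock; +x is the way in. Origin on the bench: the module's origin when home, axes parallel. Buffer face at x = 50 mm on a blue housing to x = 190, 170 wide, 100 high. Two rails 30 high, 140 mm apart inside, run from the buffer to x = -30 mm, then flare out to x = -70 (220 overall). At home the ledge's back is outside the rails. Yellow lines are paint.
- charge (a joint): Green round button, 28 mm across, on top of the dock's housing, pressed straight down: 0 is up, 0.006 m is fully pressed (about 4 N); it springs back.
- charge_top (a point): Centre of the top of the green button (at dock x = 140 mm, y = 0), 122 mm above the bench, 10 mm proud of its black collar; 90 mm behind the buffer face, so 90 mm from the module's tower when home.
- reagent_a: White bottle, blue cap, 56 mm across, 110 mm high, standing on the far side of the dock's lane; origin under its centre. Leave alone.
- reagent_b: Amber jar, blue cap, 48 mm across, 90 mm high, standing on the far side of the dock's lane; origin under its centre. Leave alone.
- screwdriver: Red-handled screwdriver lying on the bench behind the dock's housing (about 60 mm beyond it, across the dock's x); origin under its middle. Leave alone.
Mind the look-alikes: they are no part of the job. Of the things that look like the module, the middle-sized one is meant.

How it is judged (in metres and radians):
On the way, in this order (a step that is already met when the one before it is completed fails the run):
1. the module is fully home in the dock (x of module in the frame of dock above -0.006 m and horizontal distance between module and dock below 0.018 m and angle between the x axis of module and the x axis of dock, either way round below 0.12 rad and angle between module's own z axis and vertical below 0.05 rad), for 0.2 s.
2. the green button is pressed all the way (value of joint charge above 0.0045 m), for 0.05 s.
At the end, for the whole second after the job is handed in: The module stands upright and at rest between the rails, within 6 mm of full depth and 18 mm of its home point, turned less than 0.12 rad; the green button was pressed at least 4.5 mm after that and is up again (all of step 1 and linear speed of module below 0.01 m/s and value of joint charge below 0.002 m); the robot touches nothing.
It fails at once if the module is tipped (0.15 rad) (angle between module's own z axis and vertical above 0.15 rad).
It fails at once if the module is lifted off the bench (10 mm) (height (world z) of module above 0.01 m).
It fails at once if the carry handle is touched (contact force between carry_handle and anything else above 1 N).
It fails at once if a bottle or the screwdriver is moved by 20 mm (distance of any of reagent_a, reagent_b, screwdriver from where it was at the start of the episode above 0.02 m).
It also fails if it takes over 56 s, if anything falls off the work surface, if the arm or the gripper's body presses on something with over 40 N, if the wrist force passes 120 N, or if a joint passes its speed limit or range.

## Robot

A 6-joint arm with a two-finger parallel gripper is mounted at the origin on the work surface. World frame = base frame: x ahead of the robot, y to its left, z up, the work surface at z = 0. Lengths are in mm, angles in rad, forces in N, time in s.
With the tool pointing down it reaches from about 300 to 775 mm from the base axis. Payload 14.6 kg.
Tool frame: the origin (TCP) lies midway between the tips of the shut fingers; the grasp point (between the pads) lies 19 mm behind it (manip.hold_point_z is the distance from the TCP to the grasp point, in mm); z points along the fingers, y is the direction in which the jaws open and shut (so a half turn about z gives the same grasp; the last joint's range is limited). The gripper opens to 94 mm and grips with 3 to 60 N. Pads are 16 mm wide; open, the fingers measure 119 mm over their backs; the gripper's body (75 mm by 177 mm) begins 78 mm behind the grasp point.
Start: joints at [-1.379, 0.3, 1.521, -0, 1.321, -0.067], TCP at [140.75, -531.675, 205.446] pointing down, gripper open.
Joint ranges: [-3.03, 3.03], [-0.79, 2.21], [0.23, 2.52], [-1.04, 4.18], [0, 3.07], [-2.55, 2.55]. Speed limits (rad/s): [2.22, 2.22, 2.57, 3.14, 3.14, 3.14].

## Interface

Orientations are given as [roll, pitch, yaw] about the fixed x, y, z axes, in that order (R = Rz(yaw) Ry(pitch) Rx(roll)).
In Python, from cell import manip gives the robot as it stands.
- The arm moves only by the shell command python3 -m crank 'ROWS' [OPENING] [FORCE]. ROWS is JSON, a list of rows, each an object with "offset": the shift along the world's x, y, z in m, a list of three; "spin": the turn about the world's z in degrees. In form: [{"offset": [dx, dy, dz], "spin": spin}, ...]. A call has exactly 8 rows; each row is the pose to reach, as a shift and turn from the pose measured when the call began; what a row does not reach only later rows make up. A row lasts 1/12 s, in which the tool goes at most 41.7 mm and 7.16 degrees, less where a joint would pass 70% of its speed; a pose out of reach is approached as far as the arm can. A call with a gripper value outside its range is refused whole. OPENING is the opening, from 0 (shut) to 1 (fully open), set as the call begins (- or left out, the last holds). The fingers move at their own pace and stop on an object; FORCE is the grip in N (left out, the last holds). Time passes only in rows, so rows that repeat a pose let the fingers close, or fill a call up. It gives the time, the measured TCP pose, the force and the opening at its end, in the units of the state.
- manip.read_state(): the state, without advancing time (a new reading comes with each control period).
- manip.camera(name): name is "side" or "top"; returns a dict with "pixels" (480x640x3 uint8, red, green, blue), "fx", "fy", "cx", "cy" (pixels), "extrinsics" (4x4, takes a point from world to camera coordinates). Camera axes: x right, y down, z forward; pixel columns grow to the right and rows downward; lengths in mm; the calibration is good to about 2 mm. A picture is of the moment at which its call begins. There is no depth.
- manip.sign_off(): hands the job in, once; it reports no verdict.
Trained networks look in a picture, given as the dict that the camera call returned (one of the last four; its "shot" number tells which), for a name from the list of things; names that differ only in an ending like _2 or _b are one class to them, and where a whole thing is asked for, a point or a joint stands for the part that bears it (a point fixed in the world has none). Each returns a list of dicts, best first, with "conf" (0 to 1); they miss things now and then, are a little off and sometimes report something else, mostly with a low value. They report only what shows in the picture. A call takes as long as a camera call. They do not tell look-alikes from the thing itself.
- manip.search_frame(picture, name): "location" ([x, y, z] in mm, in world coordinates, good to about 4 mm: the middle of the surface that is visible of it).
- manip.masks_of(picture, name): "mask" (480x640 bool, what is visible of it).
The state is a dict: "clock": time; "joints": joint angles; "qd": joint speeds; "effort": joint torques, N m; "eef_pos": TCP position; "eef_rot": TCP orientation; "wrist_force": force on the tool from outside, world axes, zero at the start; "moment": the same for the moment, N m; "finger_gap": finger opening in mm.
Only numpy, scipy, OpenCV 4.12 (cv2) and the standard library are available. Lean on these libraries where they do the work, as an engineer would, in place of code of your own. Each camera call takes 0.05 s, during which the arm holds its last target. There are 200 camera calls.

## Working session

There is one attempt and no reset: what is moved stays moved. The work goes in short steps, Python scripts to look and compute and a shell command to move; the robot and the scene stay as the last step left them, time stands still between calls to the robot, and variables do not carry over. Pictures are saved under pics/ and viewed, about 8 in all and at most 12, crops included, and the job is handed in when it is done.

```bash
mkdir -p pics
cat > h.py <<'E'
from cell import manip
import numpy as np, cv2
def save(p,n): cv2.imwrite('pics/'+n, p['pixels'][:,:,::-1])
def ray(p,u,v,z):
    E=np.array(p['extrinsics']);R,t=E[:3,:3],E[:3,3]
    d=R.T@np.array([(u-p['cx'])/p['fx'],(v-p['cy'])/p['fy'],1]);o=-R.T@t
    return o+d*(z-o[2])/d[2]
def proj(p,X):
    E=np.array(p['extrinsics']);X=np.atleast_2d(X);c=X@E[:3,:3].T+E[:3,3]
    return np.c_[p['fx']*c[:,0]/c[:,2]+p['cx'],p['fy']*c[:,1]/c[:,2]+p['cy']]
E
python3 - <<'E'
from h import *
for c in ('top','side'):
    p=manip.camera(c);save(p,c+'1.png')
    print(c,(-np.array(p['extrinsics'])[:3,:3].T@np.array(p['extrinsics'])[:3,3]).round())
    for n in ('module','carry_handle','dock','charge_top','reagent_a','screwdriver'):
        for d in manip.search_frame(p,n): print(n,round(d['conf'],2),np.round(d['location']),proj(p,d['location']).round()[0])
E
```

```text
top [495. -79. 919.]
module 0.85 [499.  74. 185.] [208. 324.]
module 0.75 [795. -38. 127.] [293. 144.]
module 0.59 [757. 210. 241.] [114. 136.]
carry_handle 0.88 [788. 205. 284.] [107. 102.]
carry_handle 0.87 [494.  70. 211.] [206. 328.]
carry_handle 0.58 [806. -40. 150.] [294. 132.]
dock 0.87 [ 484. -152.   98.] [360. 337.]
charge_top 0.78 [ 487. -199.  122.] [391. 336.]
reagent_a 0.68 [658.  31.  87.] [251. 229.]
reagent_a 0.65 [496.  71. 212.] [206. 326.]
reagent_a 0.56 [674. -76.  77.] [315. 222.]
screwdriver 0.92 [ 454. -319.   26.] [453. 356.]
side [319. 771. 803.]
module 0.95 [786. -11.  89.] [249. 243.]
module 0.79 [491. 126. 111.] [356. 312.]
module 0.69 [755. 267. 151.] [190. 311.]
carry_handle 0.82 [501.  85. 212.] [360. 256.]
carry_handle 0.71 [792. 218. 280.] [175. 233.]
dock 0.87 [ 456. -107.   92.] [403. 250.]
charge_top 0.45 [ 459. -109.   91.] [401. 249.]
reagent_a 0.81 [672. -56.  65.] [304. 251.]
reagent_a 0.71 [664.  55.  59.] [287. 285.]
screwdriver 0.38 [ 400. -329.   18.] [441. 226.]
```

View pics/top1.png

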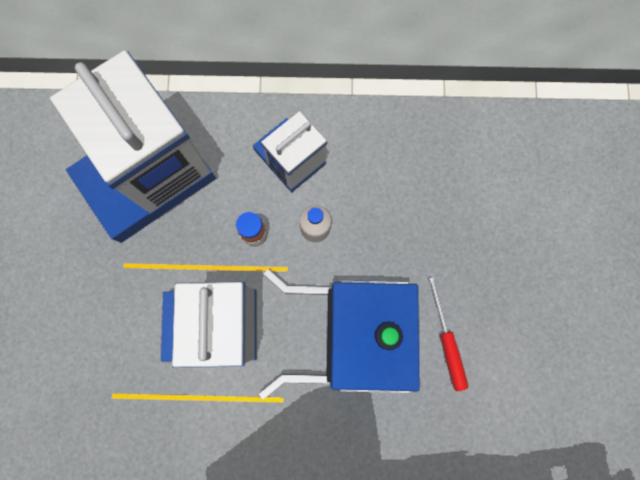

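View pics/side1.png

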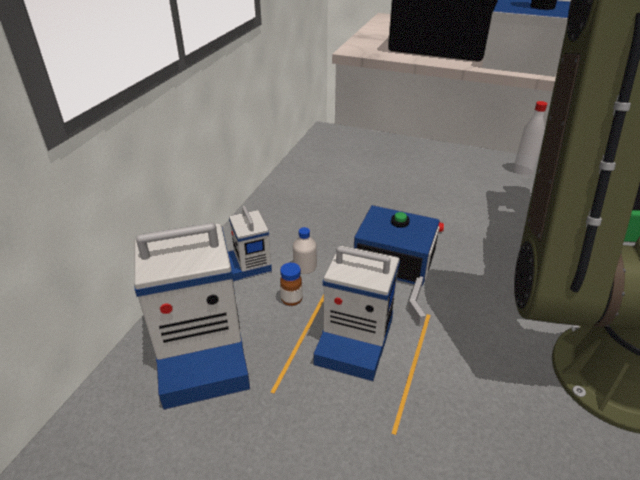

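The three module look-alikes in the top picture are the large one at (115,120), the small one at (290,145), and the medium one at (208,324), which stands between the yellow lines. The medium one fits: it is the middle size, its top is about 180 mm high, and it stands just short of the dock. The dock's +x points to image right, roughly world -y. I'll confirm this in a crop and measure.

```bash
cat > meas.py <<'E'
from h import *
def quad(p,m,z):
    m=m.astype(np.uint8); n,l,s,_=cv2.connectedComponentsWithStats(m); m=(l==1+np.argmax(s[1:,4])).astype(np.uint8)
    c=max(cv2.findContours(m,0,2)[0],key=cv2.contourArea)[:,0,:]
    W=np.array([ray(p,u,v,z)[:2] for u,v in cv2.convexHull(c)[:,0,:]],np.float32)
    r=cv2.minAreaRect(W); return r,cv2.boxPoints(r)
def module(p):
    I=p['pixels'].astype(int); out=None
    for d in manip.masks_of(p,'module'):
        w=ray(p,*np.argwhere(d['mask']).mean(0)[::-1],150)
        if abs(w[0]-500)<100 and w[1]<180:
            m=d['mask']&(I.min(2)>200); m=cv2.morphologyEx(m.astype(np.uint8),cv2.MORPH_CLOSE,np.ones((15,15)))
            m=cv2.morphologyEx(m,cv2.MORPH_OPEN,np.ones((5,5)))
            return quad(p,m,180)
E
python3 - <<'E'
from meas import *
p=manip.camera('top');I=p['pixels'].astype(int)
print('module',module(p))
m=(I[:,:,2]>I[:,:,0]+60)&(I[:,:,2]>110); m[:270]=0; m[400:]=0; m[:,:320]=0; m[:,430:]=0
m=cv2.morphologyEx(m.astype(np.uint8),cv2.MORPH_CLOSE,np.ones((35,35)))
print('housing',quad(p,m,100))
g=(I[:,:,1]>I[:,:,0]+60)&(I[:,:,1]>I[:,:,2]+40); v,u=np.argwhere(g).mean(0); print('button',u,v,ray(p,u,v,122))
for k,pt in dict(rail_in1=(325,287),rail_in2=(325,383),tipA=(266,271),tipB=(263,396)).items(): print(k,ray(p,*pt,30).round())
for k,pt in dict(l1=(162,292),l2=(161,361)).items(): print(k,ray(p,*pt,36).round())
c=cv2.resize(p['pixels'][240:420,100:480],None,fx=2.1,fy=2.1,interpolation=2);cv2.imwrite('pics/crop1.png',c[:,:,::-1])
E
```

```text
module (((499.0986328125, 75.70341491699219), (117.14848327636719, 97.39954376220703), 2.273319721221924), array([[438.63873 , 122.04143 ],
       [442.50226 ,  24.718534],
       [559.55853 ,  29.365402],
       [555.695   , 126.68829 ]], dtype=float32))
housing (((486.5000305175781, -176.19606018066406), (138.3033905029297, 168.0476837158203), 89.79769134521484), array([[ 402.23254, -245.05064],
       [ 570.2792 , -245.644  ],
       [ 570.7675 , -107.34148],
       [ 402.7209 , -106.74812]], dtype=float32))
button 389.548 335.876 [ 486.58819299 -195.90628978  122.        ]
rail_in1 [568. -96.  30.]
rail_in2 [404. -99.  30.]
tipA [594.   9.  30.]
tipB [381.   6.  30.]
l1 [553. 188.  36.]
l2 [436. 181.  36.]
```

View pics/crop1.png

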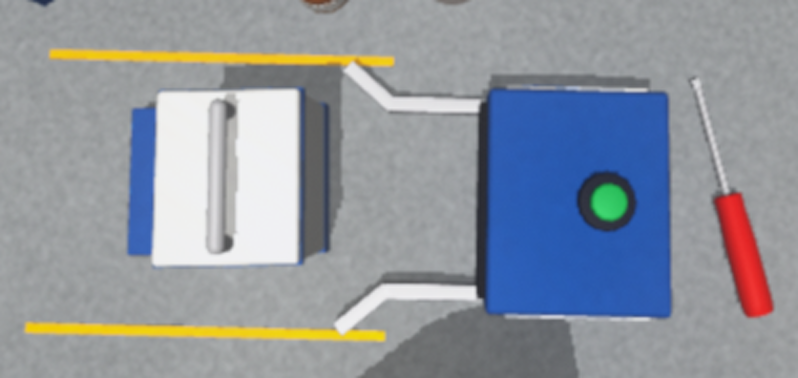

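The crop confirms it: the lane module's top measures 117 x 97 mm, against 120 x 100 given. Its centre is (499,76) and its ledge back is at about (495,186). Dock home is at about (487,-56), heading -y. Next I check the tool yaw and the lines' direction.

Run:
```python
from h import *
s=manip.read_state();print(s['clock'],s['eef_pos'],s['eef_rot'],s['finger_gap'],s['joints'])
p=manip.camera('top')
for a,b in (((124,266),(287,269)),((112,397),(283,400))):
    A,B=ray(p,*a,0),ray(p,*b,0);print(A.round(),B.round(),np.degrees(np.arctan2(*(B-A)[1::-1])))
```

```text
0.8 [ 140.7489893  -531.69243875  205.46119006] [ 3.14153005e+00 -3.95607338e-05  2.58784577e-01] 94.18049751430917 [-1.37862876e+00  2.99881756e-01  1.52098678e+00  4.50420375e-05
  1.32066428e+00 -6.66281539e-02]
[601. 272.   0.] [602. -27.   0.] -89.86007032756885
[370. 273.   0.] [371. -27.   0.] -89.78802527248308
```

```bash
python3 -m crank '[{"offset":[0,0,0.04],"spin":0},{"offset":[0.0,0.0,0.08],"spin":0},{"offset":[0.0,0.0,0.12],"spin":0},{"offset":[0.02,0.03,0.13],"spin":0},{"offset":[0.04,0.06,0.13],"spin":0},{"offset":[0.06,0.09,0.13],"spin":0},{"offset":[0.08,0.12,0.13],"spin":0},{"offset":[0.1,0.15,0.13],"spin":0}]' 0.8
```

```text
clock: 1.52
eef_pos: [241.2, -380.1, 335.5]
eef_rot: [3.141, -0.0, 0.258]
wrist_force: [0.7, -0.5, -0.2]
finger_gap: 75.0
```

```bash
python3 -m crank '[{"offset":[0.018,0.034,0],"spin":5},{"offset":[0.036,0.068,0],"spin":10},{"offset":[0.054,0.102,0],"spin":15},{"offset":[0.072,0.136,0],"spin":20},{"offset":[0.09,0.17,0],"spin":25},{"offset":[0.108,0.204,0],"spin":30},{"offset":[0.126,0.238,0],"spin":35},{"offset":[0.144,0.272,0],"spin":40}]'
python3 -m crank '[{"offset":[0.016,0.037,0],"spin":5},{"offset":[0.032,0.074,0],"spin":10},{"offset":[0.048,0.111,0],"spin":15},{"offset":[0.064,0.148,0],"spin":20},{"offset":[0.078,0.185,0],"spin":25},{"offset":[0.09,0.222,0],"spin":30},{"offset":[0.1,0.259,0],"spin":35},{"offset":[0.11,0.295,0],"spin":37.5}]'
```

```text
clock: 2.18
eef_pos: [385.6, -106.2, 335.9]
eef_rot: [3.14, -0.0, 0.961]
wrist_force: [1.2, -0.9, 0.0]
finger_gap: 75.4
clock: 2.85
eef_pos: [495.7, 191.0, 335.8]
eef_rot: [3.14, -0.0, 1.621]
wrist_force: [0.3, -1.7, -0.0]
finger_gap: 75.2
```

```bash
python3 -m crank '[{"offset":[0,0.034,0],"spin":-0.5},{"offset":[0,0.034,-0.04],"spin":-0.5},{"offset":[0,0.034,-0.08],"spin":-0.5},{"offset":[0,0.034,-0.12],"spin":-0.5},{"offset":[0,0.034,-0.16],"spin":-0.5},{"offset":[0,0.034,-0.2],"spin":-0.5},{"offset":[0,0.034,-0.23],"spin":-0.5},{"offset":[0,0.034,-0.25],"spin":-0.5}]'
python3 -m crank '[{"offset":[0,0,-0.02],"spin":0},{"offset":[0,0,-0.04],"spin":0},{"offset":[0,0,-0.055],"spin":0},{"offset":[0,0,-0.065],"spin":0},{"offset":[0,0,-0.07],"spin":0},{"offset":[0,0,-0.071],"spin":0},{"offset":[0,-0.005,-0.071],"spin":0},{"offset":[0,-0.01,-0.071],"spin":0}]'
python3 - <<'E'
from h import *
p=manip.camera('side');save(p,'side2.png')
E
```

```text
clock: 3.52
eef_pos: [494.4, 224.5, 82.5]
eef_rot: [-3.14, 0.001, 1.612]
wrist_force: [-0.2, 0.4, -1.2]
finger_gap: 75.1
clock: 4.18
eef_pos: [494.9, 214.4, 12.4]
eef_rot: [-3.141, 0.0, 1.612]
wrist_force: [0.1, 0.6, 0.6]
finger_gap: 75.3
```

View pics/side2.png

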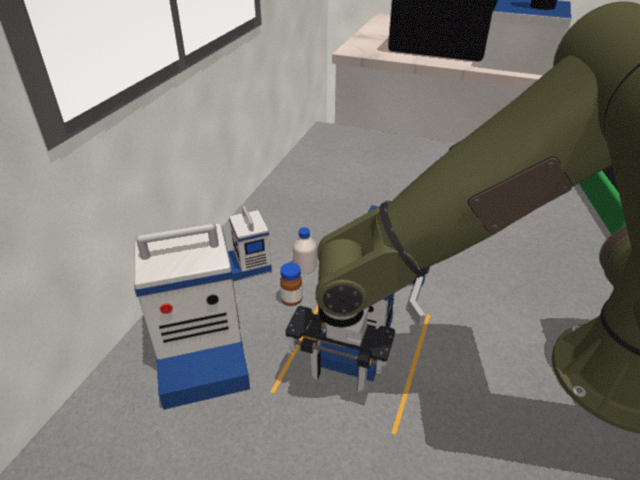

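Both fingers are low behind the lane module's ledge (about (340,375)), clear of the bottles. I'll start the push gently.

```bash
python3 -m crank '[{"offset":[0,-0.005,0],"spin":0},{"offset":[0,-0.01,0],"spin":0},{"offset":[0,-0.014,0],"spin":0},{"offset":[0,-0.017,0],"spin":0},{"offset":[0,-0.02,0],"spin":0},{"offset":[0,-0.023,0],"spin":0},{"offset":[0,-0.026,0],"spin":0},{"offset":[0,-0.03,0],"spin":0}]'
python3 - <<'E'
from meas import *
p=manip.camera('top');save(p,'top2.png');print(module(p)[0])
E
```

```text
clock: 4.9
eef_pos: [495.0, 184.3, 12.6]
eef_rot: [-3.141, -0.001, 1.612]
wrist_force: [0.2, 8.3, 0.9]
finger_gap: 75.1
((499.13677978515625, 64.43319702148438), (117.7143783569336, 97.4092788696289), 2.79099178314209)
```

```bash
python3 -m crank '[{"offset":[0,-0.005,0],"spin":-0.8},{"offset":[0,-0.01,0],"spin":-1.6},{"offset":[0,-0.015,0],"spin":-2.5},{"offset":[0,-0.02,0],"spin":-3.3},{"offset":[0,-0.025,0],"spin":-4.1},{"offset":[0,-0.03,0],"spin":-5},{"offset":[-0.001,-0.035,0],"spin":-5.8},{"offset":[-0.001,-0.04,0],"spin":-6.5}]'
python3 - <<'E'
from meas import *
p=manip.camera('top');save(p,'top3.png');print(module(p)[0])
E
```

```text
clock: 5.67
eef_pos: [494.2, 143.9, 12.6]
eef_rot: [3.141, -0.001, 1.498]
wrist_force: [2.9, 5.4, -3.5]
finger_gap: 75.3
((486.40777587890625, 23.648696899414062), (97.63327026367188, 117.77897644042969), 86.88231658935547)
```

View pics/top3.png

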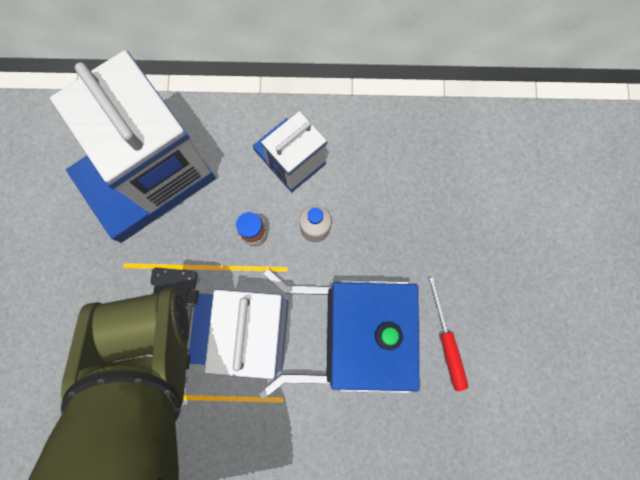

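Module centred at x=486, turned about -3°. The top picture shows its nose at (285,335), centred between the flares at (270,275) and (265,392). I'll straighten it while pushing.

```bash
python3 -m crank '[{"offset":[-0.001,-0.005,0],"spin":0.4},{"offset":[-0.002,-0.01,0],"spin":0.8},{"offset":[-0.003,-0.015,0],"spin":1.3},{"offset":[-0.004,-0.02,0],"spin":1.8},{"offset":[-0.005,-0.025,0],"spin":2.3},{"offset":[-0.005,-0.03,0],"spin":2.7},{"offset":[-0.006,-0.035,0],"spin":3.2},{"offset":[-0.006,-0.04,0],"spin":3.6}]'
python3 - <<'E'
from meas import *
p=manip.camera('top');print(module(p)[0])
E
```

```text
clock: 6.43
eef_pos: [487.8, 103.8, 12.6]
eef_rot: [-3.141, -0.001, 1.561]
wrist_force: [-1.9, 8.7, -0.4]
finger_gap: 75.0
((485.9780578613281, -15.924942016601562), (97.6998291015625, 118.34903717041016), 89.86576080322266)
```

```bash
python3 -m crank '[{"offset":[0,-0.005,0],"spin":0.3},{"offset":[0,-0.01,0],"spin":0.5},{"offset":[0,-0.015,0],"spin":0.5},{"offset":[0,-0.02,0],"spin":0.5},{"offset":[0,-0.024,0],"spin":0.5},{"offset":[0,-0.028,0],"spin":0.5},{"offset":[0,-0.031,0],"spin":0.5},{"offset":[0,-0.034,0],"spin":0.5}]'
python3 -m crank '[{"offset":[0,-0.001,0],"spin":0},{"offset":[0,-0.002,0],"spin":0},{"offset":[0,-0.002,0],"spin":0},{"offset":[0,-0.003,0],"spin":0},{"offset":[0,-0.003,0],"spin":0},{"offset":[0,-0.004,0],"spin":0},{"offset":[0,-0.004,0],"spin":0},{"offset":[0,-0.004,0],"spin":0}]'
python3 - <<'E'
from meas import *
p=manip.camera('top');save(p,'top4.png');print(module(p)[0])
E
```

```text
clock: 7.2
eef_pos: [487.8, 69.7, 12.6]
eef_rot: [-3.141, -0.001, 1.569]
wrist_force: [0.0, 8.8, -0.8]
finger_gap: 74.9
clock: 7.87
eef_pos: [487.8, 66.4, 12.6]
eef_rot: [-3.141, -0.002, 1.57]
wrist_force: [-0.2, 7.2, -1.0]
finger_gap: 75.1
((486.62188720703125, -52.83673095703125), (118.86601257324219, 97.53673553466797), 0.8941669464111328)
```

```bash
python3 -m crank '[{"offset":[0,-0.001,0],"spin":0},{"offset":[0,-0.001,0],"spin":0},{"offset":[0,-0.002,0],"spin":0},{"offset":[0,-0.002,0],"spin":0},{"offset":[0,-0.003,0],"spin":0},{"offset":[0,-0.003,0],"spin":0},{"offset":[0,-0.004,0],"spin":0},{"offset":[0,-0.004,0],"spin":0}]'
```

```text
clock: 8.63
eef_pos: [487.8, 63.3, 12.6]
eef_rot: [-3.141, -0.003, 1.57]
wrist_force: [1.2, 9.6, -1.2]
finger_gap: 75.3
```

```bash
python3 -m crank '[{"offset":[0,-0.001,0],"spin":0},{"offset":[0,-0.002,0],"spin":0},{"offset":[0,-0.003,0],"spin":0},{"offset":[0,-0.003,0],"spin":0},{"offset":[0,-0.003,0],"spin":0},{"offset":[0,-0.003,0],"spin":0},{"offset":[0,-0.003,0],"spin":0},{"offset":[0,-0.003,0],"spin":0}]'
python3 - <<'E'
from meas import *
p=manip.camera('top');save(p,'top5.png');print(module(p)[0], manip.read_state()['wrist_force'])
c=cv2.resize(p['pixels'][240:420,150:480],None,fx=2.4,fy=2.4,interpolation=2);cv2.imwrite('pics/crop2.png',c[:,:,::-1])
E
```

```text
clock: 9.3
eef_pos: [488.0, 63.1, 12.7]
eef_rot: [3.141, -0.007, 1.57]
wrist_force: [3.3, 28.4, -3.7]
finger_gap: 75.3
((487.2685852050781, -56.098941802978516), (117.73394012451172, 96.75669860839844), 0.8546319603919983) [ 4.17487267 28.31776862 -3.28566821]
```

View pics/crop2.png

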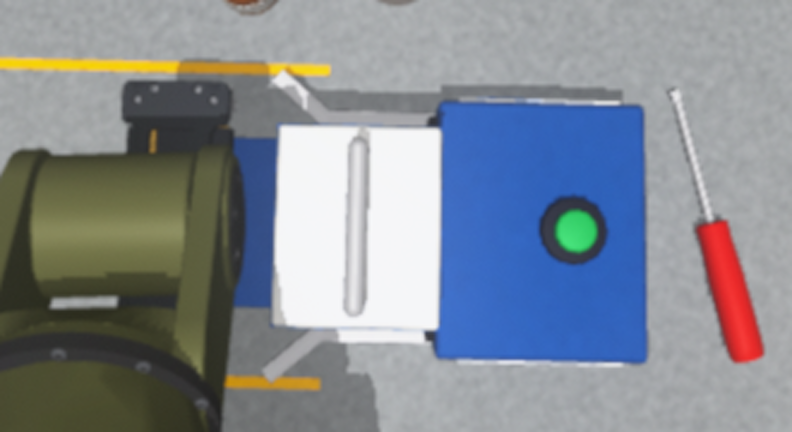

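The module is home: the TCP stopped, the force jumped to 28 N, and the picture shows the tower's front (440,225) flush with the housing, between the rails. Now I back off, rise and go to the button.

```bash
python3 -m crank '[{"offset":[0,0.01,0],"spin":0},{"offset":[0,0.03,0],"spin":0},{"offset":[0,0.05,0],"spin":0},{"offset":[0,0.06,0.03],"spin":0},{"offset":[0,0.06,0.07],"spin":0},{"offset":[0,0.06,0.11],"spin":0},{"offset":[0,0.06,0.15],"spin":0},{"offset":[0,0.06,0.19],"spin":0}]'
python3 -m crank '[{"offset":[0,0,0.04],"spin":0},{"offset":[0,0,0.08],"spin":0},{"offset":[0,0,0.12],"spin":0},{"offset":[0,0,0.14],"spin":0},{"offset":[0,-0.02,0.14],"spin":0},{"offset":[0,-0.06,0.14],"spin":0},{"offset":[0,-0.1,0.14],"spin":0},{"offset":[0,-0.14,0.14],"spin":0}]' 0
python3 -m crank '[{"offset":[0,-0.03,0],"spin":0},{"offset":[0,-0.06,0],"spin":0},{"offset":[0,-0.09,0],"spin":0},{"offset":[0,-0.12,0],"spin":0},{"offset":[0,-0.15,0],"spin":0},{"offset":[0,-0.175,0],"spin":0},{"offset":[0,-0.18,0],"spin":0},{"offset":[0,-0.18,0],"spin":0}]'
```

```text
clock: 10.07
eef_pos: [487.5, 123.1, 204.8]
eef_rot: [3.141, -0.007, 1.57]
wrist_force: [0.6, 0.3, -0.5]
finger_gap: 75.1
clock: 10.73
eef_pos: [487.1, -18.3, 344.9]
eef_rot: [3.141, -0.006, 1.571]
wrist_force: [1.3, 0.8, 0.5]
finger_gap: 25.6
clock: 11.4
eef_pos: [486.8, -199.3, 344.5]
eef_rot: [-3.141, -0.006, 1.569]
wrist_force: [-0.6, 1.2, -0.4]
finger_gap: 0.6
```

```bash
python3 - <<'E'
from meas import *
p=manip.camera('top');save(p,'top6.png')
try: print(module(p)[0])
except Exception as e: print(e)
E
python3 -m crank '[{"offset":[0,0.003,-0.04],"spin":0},{"offset":[0,0.003,-0.08],"spin":0},{"offset":[0,0.003,-0.12],"spin":0},{"offset":[0,0.003,-0.15],"spin":0},{"offset":[0,0.003,-0.175],"spin":0},{"offset":[0,0.003,-0.19],"spin":0},{"offset":[0,0.003,-0.2],"spin":0},{"offset":[0,0.003,-0.205],"spin":0}]'
python3 - <<'E'
from h import *
p=manip.camera('top');save(p,'top7.png')
p=manip.camera('side');c=cv2.resize(p['pixels'][150:400,250:550],None,fx=2.2,fy=2.2,interpolation=2);cv2.imwrite('pics/side3.png',c[:,:,::-1])
E
```

```text
((487.25567626953125, -55.75804138183594), (117.76700592041016, 97.43881225585938), 0.8546354174613953)
clock: 12.17
eef_pos: [487.0, -193.4, 139.1]
eef_rot: [-3.141, -0.007, 1.572]
wrist_force: [-0.7, -0.2, -0.3]
finger_gap: 0.5
```

View pics/side3.png

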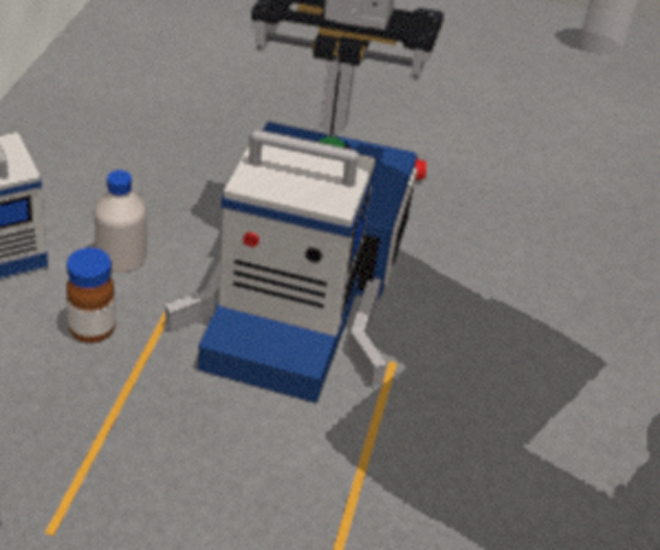

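View pics/top6.png

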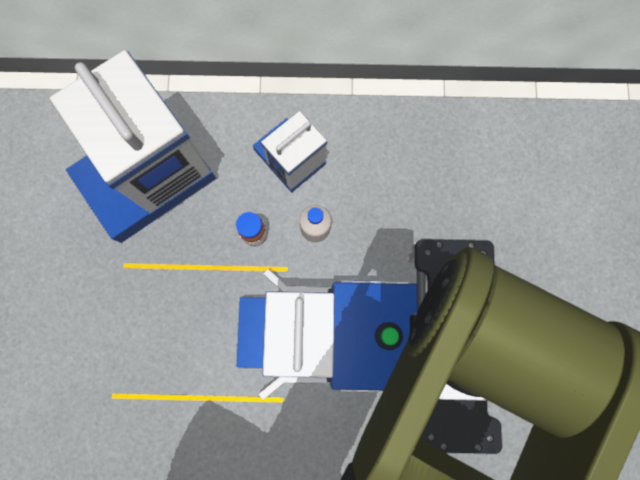

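The module stayed home after release (y=-55.8), and the shut fingers (335,130 in the side crop) are over the green button (330,143). Pressing now.

```bash
python3 -m crank '[{"offset":[0,-0.002,-0.008],"spin":0},{"offset":[0,-0.002,-0.014],"spin":0},{"offset":[0,-0.002,-0.018],"spin":0},{"offset":[0,-0.002,-0.02],"spin":0},{"offset":[0,-0.002,-0.022],"spin":0},{"offset":[0,-0.002,-0.024],"spin":0},{"offset":[0,-0.002,-0.024],"spin":0},{"offset":[0,-0.002,-0.024],"spin":0}]'
```

```text
clock: 12.93
eef_pos: [487.3, -196.0, 116.3]
eef_rot: [3.141, -0.006, 1.572]
wrist_force: [-1.5, 0.3, 3.4]
finger_gap: 1.1
```

```bash
python3 -m crank '[{"offset":[0,0,-0.001],"spin":0},{"offset":[0,0,-0.002],"spin":0},{"offset":[0,0,-0.002],"spin":0},{"offset":[0,0,-0.003],"spin":0},{"offset":[0,0,-0.003],"spin":0},{"offset":[0,0,-0.003],"spin":0},{"offset":[0,0,-0.003],"spin":0},{"offset":[0,0,-0.003],"spin":0}]'
```

```text
clock: 13.6
eef_pos: [487.6, -196.1, 115.7]
eef_rot: [3.14, -0.005, 1.572]
wrist_force: [-12.8, 5.4, 29.6]
finger_gap: 0.7
```

The force rose to 30 N at z=115.7, which is the end stop, so the button is fully pressed. Releasing.

```bash
python3 -m crank '[{"offset":[0,0,0.01],"spin":0},{"offset":[0,0,0.03],"spin":0},{"offset":[0,0,0.06],"spin":0},{"offset":[0,0,0.1],"spin":0},{"offset":[0,0,0.14],"spin":0},{"offset":[0,0,0.18],"spin":0},{"offset":[0,0,0.2],"spin":0},{"offset":[0,0,0.2],"spin":0}]'
python3 -m crank '[{"offset":[0,-0.02,0],"spin":0},{"offset":[0,-0.05,0],"spin":0},{"offset":[0,-0.08,0],"spin":0},{"offset":[0,-0.1,0],"spin":0},{"offset":[0,-0.12,0],"spin":0},{"offset":[0,-0.13,0],"spin":0},{"offset":[0,-0.13,0],"spin":0},{"offset":[0,-0.13,0],"spin":0}]'
python3 - <<'E'
from meas import *
p=manip.camera('top');save(p,'top8.png');print(module(p)[0])
for n in ('reagent_a','reagent_b','screwdriver'):
    print(n,[np.round(d['location']) for d in manip.search_frame(p,n)])
I=p['pixels'].astype(int);g=(I[:,:,1]>I[:,:,0]+60)&(I[:,:,1]>I[:,:,2]+40);print(g.sum(),ray(p,*np.argwhere(g).mean(0)[::-1],122))
print(manip.read_state()['wrist_force'])
E
```

```text
clock: 14.27
eef_pos: [488.5, -196.5, 320.6]
eef_rot: [3.133, -0.002, 1.572]
wrist_force: [0.2, 0.2, -0.5]
finger_gap: 0.3
clock: 14.93
eef_pos: [488.5, -326.2, 319.9]
eef_rot: [3.134, -0.003, 1.572]
wrist_force: [0.6, -0.0, 0.4]
finger_gap: 0.3
((487.22161865234375, -55.80779266357422), (117.6974105834961, 97.34033203125), 0.8546340465545654)
reagent_a [array([673., -79.,  72.]), array([485., -61., 213.])]
reagent_b [array([673., -79.,  72.]), array([485., -61., 213.])]
screwdriver [array([ 454., -321.,   25.])]
235 [ 487.00575613 -195.72472567  122.        ]
[-0.2974852  -1.06798463  0.2524859 ]
```

View pics/top8.png

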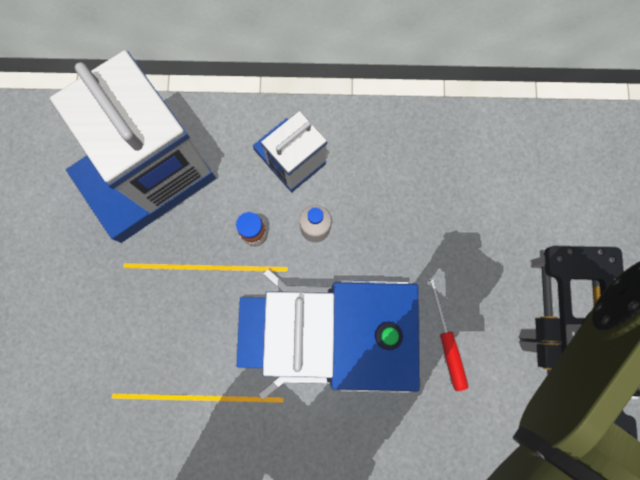

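The module (300,335) is flush in the dock. The bottles at (250,227) and (315,222) and the screwdriver at (455,356) are where they were, and the arm is clear.

```bash
python3 -c "
from cell import manip
print(manip.sign_off())"
```

```text
the job is handed in; nothing more can be done
None
```

I pushed the middle-sized module into the dock, pressed the green button to its stop and released it, then handed the job in. The hand-in reports no verdict.

- **Push:** I pushed the back of the ledge with both fingers at about 12 mm height, steering the module straight on the way in. At the buffer the tool stopped and the force jumped to 28 N.
- **Module home:** The last picture puts it at (487.2, -55.8) mm, against an estimated home point of about (487, -56). It is turned about 0.9° from square, upright and flush with the housing.
- **Button:** The tool went down to z = 115.7 mm with the force rising to 30 N, about 6.3 mm of nominal travel. That the button is up again comes only from the top picture and the spring; I had no joint reading.
- **Other things:** The white bottle and the screwdriver measured within about 4 mm of where they started. The network did not find the amber jar separately in the last check, but it shows at the same pixels as before. The arm was clear, with about 1 N of sensor noise.
- **Time:** The clock read about 15 s at the end, against the 56 s limit.

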